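# Swing the desk lamp over the notes and switch it on

## Task

The desk lamp is pointing between the spiral notebook and the blue hardback: light the notebook. With a fingertip, gently push the lamp's arm sideways until its round head is over the middle of the notebook's open page, then press the button on top of the head all the way down and let it go. Only push, do not pinch or grip the lamp, leave the mug and the jar where they stand, and finish clear of everything with the head still over the page.

Things in the scene. Friction and masses are not known exactly. Their poses are not given: they have to be found in the camera images.
- lamp: The desk lamp's fixed part: a heavy round grey base (170 mm across, 22 mm high) that does not move, with an upright aluminium post 18 mm thick. Origin: centre of the base's underside on the desk, below the pivot.
- lamp_arm (a joint): Swing of the lamp's arm about the vertical post, rad. 0: the arm points along the lamp base's own -x axis (roughly to the robot). Grows counter-clockwise seen from above, so the head then goes towards the robot's right (-y). Stops at -1.3 and 1.3. A friction pivot holds it wherever it is left (about 0.35 N m to turn it, i.e. some 2 N at 180 mm from the pivot).
- lamp_pivot (a point): The pivot on top of the post: on the swing axis, at mid-height of the arm, 285 mm above the desk. The pivot's cap is 36 mm across and rises 20 mm above this point.
- lamp_bar (a point): A point on the lamp's arm, in the middle of its width and height, 180 mm from the pivot, 285 mm above the desk. The arm is a straight level bar, 22 mm wide, 13 mm high, bare from 20 to 220 mm from the pivot, then joined to the head by a dark knuckle 30 mm wide. x axis along the arm, away from the head; z up. Whatever stands within its sweep is at least 150 mm lower.
- lamp_head (a point): Centre of the lamp's round flat head, a disc 120 mm across and 20 mm thick (10 mm below to 10 mm above this point), 285 mm above the desk, 300 mm from the pivot. Its x axis lies along the arm from the head to the pivot, y across the arm, z up.
- switch_top (a point): Middle of the top face of the round push button on the centre of the head: 30 mm across, standing 10.5 mm proud of the head (305 mm above the desk) when out. It moves with the arm and goes down when pressed.
- lamp_switch (a joint): Travel of that button, m: 0 out, 0.005 fully down. A spring returns it; it takes 2.4 N to start it and 4.4 N to hold it fully down.
- page (a point): Centre of the open page (its top face, 10 mm above the desk) of the spiral notebook, an A5 pad of ruled white paper, 148 mm wide, 210 mm long, with a steel wire binding along its far short edge. It does not move. It lies to the left or right of the lamp arm's start, about below the circle of the head's centre (within 50 mm of it). z is up, x along the long side.
- book: A closed blue cloth hardback, 150 mm by 216 mm and 30 mm thick, lying on the other side from the notebook; it does not move. Origin: centre of its underside.
- mug: A white mug, 80 mm across, 92 mm high, loose on the desk. Origin: centre of its underside.
- jar: A glass jar with a red lid, 68 mm across, 105 mm high, loose on the desk. Origin: centre of its underside.

How it is judged:
By the outcome, as a careful person would: the job done as asked, in the order asked, and still so for the second after the job is handed in, with the robot touching nothing.
It also fails if it takes over 48 s, if anything falls off the work surface, if the arm or the gripper's body presses on something with over 40 N, if the wrist force passes 120 N, or if a joint passes its speed limit or range.

## Robot

A 6-joint arm with a two-finger parallel gripper is mounted at the origin on the work surface. World frame = base frame: x ahead of the robot, y to its left, z up, the work surface at z = 0. Lengths are in m, angles in rad, forces in N, time in s.
With the tool pointing down it reaches from about 0.325 to 0.925 m from the base axis. Payload 3.1 kg.
Tool frame: the origin (TCP) lies between the finger pads; the fingertips stand 17 mm ahead of it and the grasp point (between the pads) lies 2 mm behind it (finger_overhang is the distance from the TCP to the fingertips, in m); z points along the fingers, x is the direction in which the jaws open and shut, and the axes are right-handed (so a half turn about z gives the same grasp; the last joint's range is limited). The gripper opens to 85 mm and grips with 20 to 120 N. Pads are 22 mm wide; open, the fingers measure 114 mm over their backs; the gripper's body (76 mm by 85 mm) begins 54 mm behind the grasp point. The pads swing forward as they close: fully open they stand 13 mm farther back than shut.
Start: joints at [1.225, 0.217, 1.613, -0, 1.311, -0.112], TCP at [0.145, 0.608, 0.248] pointing down, gripper open.
Joint ranges: [-2.75, 2.75], [-0.78, 2.1], [0.31, 2.55], [-1.13, 4.27], [0.13, 2.63], [-2.58, 2.58]. Speed limits (rad/s): [2.79, 2.79, 3.14, 3.14, 3.14, 3.14].

## Interface

Orientations are given as a rotation vector (axis times angle).
In Python, from workcell import * gives the robot as it stands.
- The arm moves only by the tool play_rows, never from a script. Its argument "motion" is a list of rows, each a list of 2 entries, a list of its own where there are three numbers: the shift along the tool's x, y, z in m, then the turn, a rotation vector about the tool's x, y, z in rad. A call has exactly 8 rows; each row is the pose to reach, as a shift and turn from the pose commanded when the call began, along the tool's axes at that moment; what a row does not reach only later rows make up. A row lasts 1/8 s, in which the tool goes at most 62.5 mm and 10.7 degrees, less where a joint would pass 70% of its speed; a pose out of reach is approached as far as the arm can. A call with a gripper value outside its range is refused whole. "gripper" is the opening in per cent of the stroke, from 0 (shut) to 100 (fully open), set as the call begins (left out, the last holds). The fingers move at their own pace and stop on an object; the grip force is fixed at half the most. Time passes only in rows, so rows that repeat a pose let the fingers close, or fill a call up. It gives the time, the measured TCP pose, the force and the opening at its end, in the units of the state.
- get_state(): the state, without advancing time (a new reading comes with each control period).
- camera(name): name is "side" or "top"; returns the picture (384x512x3 uint8, blue, green, red); there is no depth.
- camera_info(name): a dict with "K" (3x3 intrinsics, pixels), "origin" and "rotation" of the camera in the world. Camera axes: x right, y up, looking along -z (the intrinsics and any distortion apply to the point x, -y, -z); pixel columns grow to the right and rows downward; lengths in m; the calibration is good to about 2 mm. A picture is of the moment at which its call begins. camera_info takes no time and is no camera call.
- finish_job(): hands the job in, once; it reports no verdict.
The state is a dict: "time_s": time; "qpos": joint angles; "joint_vel": joint speeds; "tau": joint torques, N m; "tool_pos": TCP position; "tool_rot": TCP orientation; "contact_force": force on the tool from outside, world axes, zero at the start; "moment": the same for the moment, N m; "grip_width": finger opening in m.
Only numpy, scipy, OpenCV 4.12 (cv2) and the standard library are available. Lean on these libraries where they do the work, as an engineer would, in place of code of your own. Each camera call takes 0.05 s, during which the arm holds its last target.

## Working session

There is one attempt and no reset: what is moved stays moved. The work goes in short steps, Python scripts to look and compute and a tool call to move; the robot and the scene stay as the last step left them, time stands still between calls to the robot, and variables do not carry over. Pictures are saved under pics/ and viewed, and the job is handed in when it is done.

Besides the shell and the picture viewer there is one more tool, called after "Call:" as name(argument=value, ...), one argument or row to a line, values as JSON. play_rows: Moves the arm, as the interface text tells. Its arguments: {"type":"object","properties":{"motion":{"type":"array"},"gripper":{"type":"number"}},"required":["motion"]}

```bash
mkdir -p pics
python3 - <<'E'
from workcell import *
import cv2
for n in("top","side"):
    cv2.imwrite(f"pics/{n}0.png",camera(n)); i=camera_info(n); print(n,i)
print(get_state())
E
```

```text
top {'K': array([[485.25423739,   0.        , 252.66418768],
       [  0.        , 485.25423739, 192.64981774],
       [  0.        ,   0.        ,   1.        ]]), 'origin': array([ 0.3804418 , -0.02097473,  1.29372867]), 'rotation': array([ 0.18235297, -0.16971744, -1.50757737])}
side {'K': array([[371.56578142,   0.        , 252.78632247],
       [  0.        , 371.56578142, 192.0842388 ],
       [  0.        ,   0.        ,   1.        ]]), 'origin': array([0.45756564, 0.62307938, 0.81175718]), 'rotation': array([ 0.14195554, -1.11344327, -2.68389993])}
{'time_s': 0.1, 'qpos': array([ 1.22479508e+00,  2.17684140e-01,  1.61478922e+00, -3.69512102e-06,
        1.31131057e+00, -1.12200095e-01]), 'joint_vel': array([-0.00109649, -0.0048008 , -0.00245386, -0.0007231 ,  0.00042768,
       -0.00014167]), 'tau': array([-8.49286189e-04, -3.98067927e+01, -3.04975104e+01, -1.32513510e-04,
        4.18067284e-03, -2.02198186e-05]), 'tool_pos': array([0.14453692, 0.60733286, 0.24708733]), 'tool_rot': array([ 2.46446424,  1.94646447, -0.00291901]), 'contact_force': array([ 0.18669765, -0.52967689,  1.16676854]), 'moment': array([ 0.00552026, -0.07125087,  0.00965962]), 'grip_width': 0.08527639535771572}
```

View pics/top0.png

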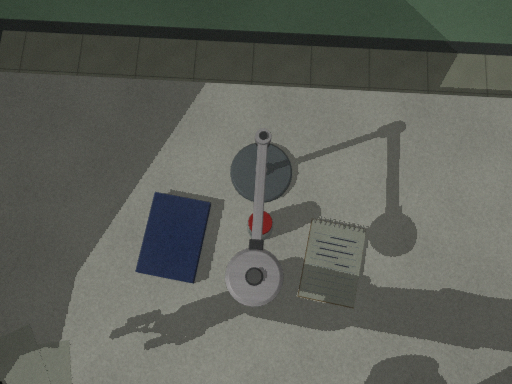

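View pics/side0.png

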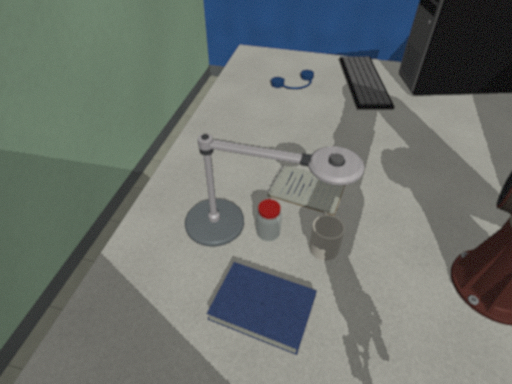

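The top view shows the pivot cap at about (263,135), the head and button at about (254,276), and the notebook with corners near (313,220), (366,228), (354,306) and (299,298). The notebook is on the robot's right (-y). The side view shows the jar and mug below the arm.

```bash
cat > h.py <<'E'
import numpy as np,cv2
from scipy.spatial.transform import Rotation as R
from workcell import *
def ray(n,u,v,z):
    i=camera_info(n);K=i["K"];r=i["rotation"]
    M=R.from_rotvec(r).as_matrix()
    d=M@np.array([(u-K[0,2])/K[0,0],-(v-K[1,2])/K[1,1],-1.])
    o=i["origin"];return o+d*(z-o[2])/d[2]
def proj(n,p):
    i=camera_info(n);K=i["K"];M=R.from_rotvec(i["rotation"]).as_matrix()
    c=M.T@(np.array(p)-i["origin"]);return K[0,2]+K[0,0]*c[0]/-c[2],K[1,2]-K[1,1]*c[1]/-c[2]
E
python3 - <<'E'
from h import *
piv=ray("top",263,135,.305);sw=ray("top",254,276,.305)
print("piv",piv,"sw",sw,np.linalg.norm(piv-sw))
print("base",ray("top",261.5,172,.022))
print("side piv",ray("side",206,137,.305),"sw",ray("side",337,160,.305))
c=[ray("top",*q,.010) for q in[(313,220),(366,228),(354,306),(299,298)]]
for a in range(4):print(c[a],np.linalg.norm(c[a]-c[a-1]))
print("page",np.mean(c,0))
print('jar',ray("top",260,223,.105),ray("side",269,208,.105),'mug',ray("side",328,228,.092))
im=cv2.imread("pics/top0.png")[110:330,190:390]
cv2.imwrite("pics/z.png",cv2.resize(im,None,fx=2.7,fy=2.7,interpolation=cv2.INTER_CUBIC)*1)
im=cv2.imread("pics/side0.png")[110:270,180:390]
cv2.imwrite("pics/zs.png",cv2.resize(im,None,fx=3.6,fy=3.6,interpolation=cv2.INTER_CUBIC))
E
```

```text
piv [ 0.73555837 -0.02144445  0.305     ] sw [ 0.43577797 -0.01881768  0.305     ] 0.2997919020296328
base [ 0.73111704 -0.02298456  0.022     ]
side piv [ 0.73146838 -0.01369082  0.305     ] sw [ 0.43610066 -0.00600285  0.305     ]
[ 0.60905929 -0.16773552  0.01      ] 0.2084842239659861
[ 0.59536611 -0.30954208  0.01      ] 0.14246615459442258
[ 0.39064382 -0.27954231  0.01      ] 0.20690868086092323
[ 0.40278696 -0.13744695  0.01      ] 0.14261327459800546
page [ 0.49946404 -0.22356671  0.01      ]
jar [ 0.57724495 -0.02599418  0.105     ] [ 0.57961245 -0.01692419  0.105     ] mug [0.42410313 0.00087012 0.092     ]
```

View pics/z.png

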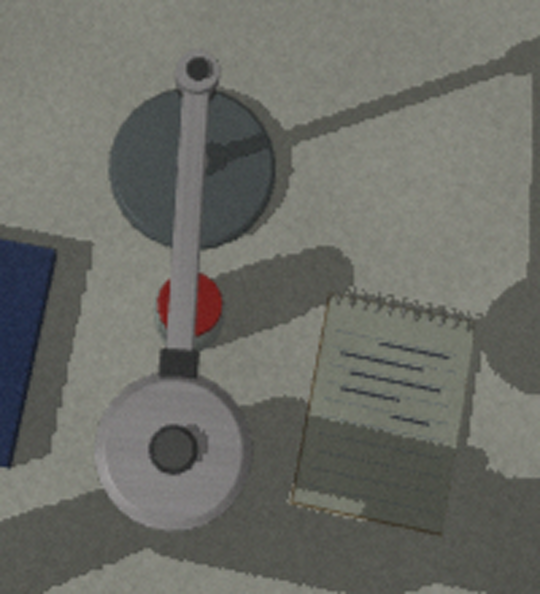

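View pics/zs.png

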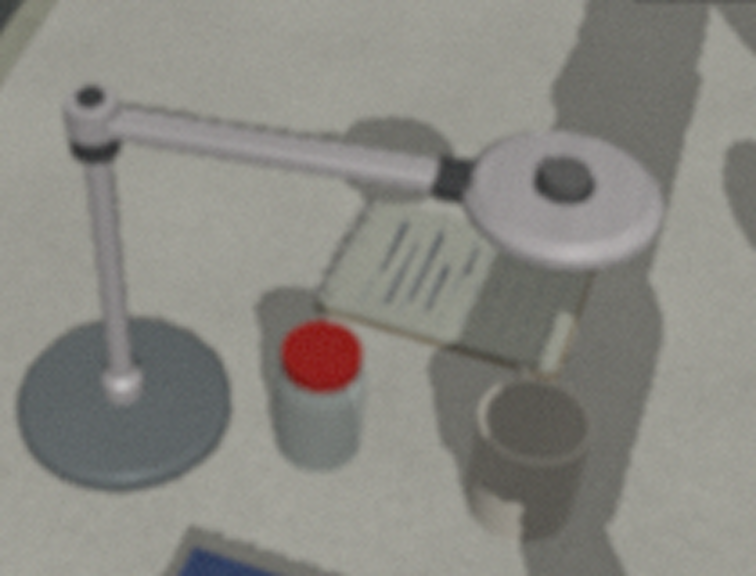

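Run:
```python
from h import *
T=lambda u,v:(u/2.7+190-.3,v/2.7+110-.3); S=lambda u,v:(u/3.6+180-.35,v/3.6+110-.35)
def tri(a,b):
    P=[];
    for n,q in(("top",a),("side",b)):
        o=camera_info(n)["origin"];d=ray(n,*q,0.)-o;P.append((o,d/np.linalg.norm(d)))
    A=sum(np.eye(3)-np.outer(d,d) for o,d in P);b=sum((np.eye(3)-np.outer(d,d))@o for o,d in P)
    x=np.linalg.solve(A,b);return x,[np.linalg.norm((np.eye(3)-np.outer(d,d))@(x-o)) for o,d in P]
for n,z,a,b in [("piv",.305,(199,69),(90,96)),("sw",.305,(174,449),(566,177)),("base",.022,(192,167),(125,400)),
  ("jar",.105,(190,304),(322,355)),("pgNL",.01,(292,500),(540,373)),("pgFL",.01,(330,296),(320,303))]:
    print(n,ray("top",*T(*a),z)[:2].round(4),ray("side",*S(*b),z)[:2].round(4),[np.round(k,4) for k in tri(T(*a),S(*b))])
```

```text
piv [ 0.735  -0.0223] [ 0.7353 -0.0154] [array([ 0.7377, -0.0223,  0.2994]), array([0.0006, 0.0006])]
sw [ 0.4358 -0.0191] [ 0.4367 -0.0099] [array([ 0.4363, -0.0191,  0.2976]), array([0.0001, 0.0001])]
base [ 0.7323 -0.0211] [ 0.7311 -0.0069] [array([ 0.7372, -0.021 ,  0.0042]), array([0., 0.])]
jar [ 0.579  -0.0261] [ 0.5792 -0.0161] [array([ 0.581 , -0.0261,  0.0939]), array([0.0001, 0.0001])]
pgNL [ 0.4105 -0.1342] [ 0.4218 -0.1264] [array([ 4.160e-01, -1.356e-01, -4.000e-04]), array([0.0053, 0.0053])]
pgFL [ 0.6107 -0.1648] [ 0.6102 -0.1598] [array([ 0.6115, -0.1654,  0.0042]), array([0.0002, 0.0002])]
```

Run:
```python
from h import *
s=get_state();M=R.from_rotvec(s["tool_rot"]).as_matrix();print(M.round(4))
def call(p,M1,s=s,M=M):
    print("shift",(M.T@(np.array(p)-s["tool_pos"])).round(4),"turn",R.from_matrix(M.T@M1).as_rotvec().round(4))
for M1 in (np.array([[-1,0,0],[0,1,0],[0,0,-1]]).T,np.array([[1,0,0],[0,-1,0],[0,0,-1]]).T):
    call((.555,.07,.36),M1); call((.555,.07,.272),M1)
```

```text
[[ 2.317e-01  9.728e-01 -7.000e-04]
 [ 9.728e-01 -2.317e-01 -2.100e-03]
 [-2.200e-03 -2.000e-04 -1.000e+00]]
shift [-0.4279  0.5238 -0.1121] turn [-2.1000e-03  1.3000e-03 -1.8046e+00]
shift [-0.4277  0.5238 -0.0241] turn [-2.1000e-03  1.3000e-03 -1.8046e+00]
shift [-0.4279  0.5238 -0.1121] turn [1.300e-03 2.000e-03 1.337e+00]
shift [-0.4277  0.5238 -0.0241] turn [1.300e-03 2.000e-03 1.337e+00]
```

Call:
play_rows(
  motion=[
    [[-0.01, 0.015, -0.03], [0, 0, 0.05]],
    [[-0.03, 0.04, -0.06], [0, 0, 0.12]],
    [[-0.06, 0.08, -0.09], [0, 0, 0.22]],
    [[-0.095, 0.12, -0.11], [0, 0, 0.33]],
    [[-0.13, 0.16, -0.11], [0, 0, 0.44]],
    [[-0.165, 0.205, -0.11], [0, 0, 0.55]],
    [[-0.195, 0.24, -0.11], [0, 0, 0.63]],
    [[-0.21, 0.26, -0.11], [0, 0, 0.66]],
  ],
  gripper=0,
)

```text
time_s: 1.1
tool_pos: [0.3499, 0.3414, 0.3578]
tool_rot: [2.965, 1.038, -0.001]
contact_force: [-0.1, -0.4, -0.2]
grip_width: 0.0001
```

```bash
cat >> h.py <<'E'
def call(p,yaw,s=None):
    s=s or get_state();M=R.from_rotvec(s["tool_rot"]).as_matrix()
    c,q=np.cos(yaw),np.sin(yaw);M1=np.array([[c,q,0],[q,-c,0],[0,0,-1]])
    print("shift",(M.T@(np.array(p)-s["tool_pos"])).round(4),"turn",R.from_matrix(M.T@M1).as_rotvec().round(4))
E
python3 - <<'E'
from h import *
s=get_state();print(s["tool_pos"],s["qpos"],s["grip_width"],s["contact_force"]); call((.555,.07,.36),0,s)
E
```

```text
[0.34989271 0.34142169 0.35778598] [ 6.29695619e-01 -1.50786994e-01  1.78832410e+00 -3.90624236e-04
  1.50489648e+00 -4.37423684e-02] 7.128671682861617e-05 [-0.06937544 -0.36795707 -0.16275497]
shift [-0.009   0.3401 -0.0021] turn [6.000e-04 7.000e-04 6.735e-01]
```

Call:
play_rows(
  motion=[
    [[0, 0.02, 0], [0, 0, 0.04]],
    [[-0.002, 0.06, 0], [0, 0, 0.12]],
    [[-0.004, 0.11, 0], [0, 0, 0.22]],
    [[-0.006, 0.17, 0], [0, 0, 0.34]],
    [[-0.008, 0.23, 0], [0, 0, 0.46]],
    [[-0.009, 0.285, 0], [0, 0, 0.57]],
    [[-0.009, 0.325, 0], [0, 0, 0.65]],
    [[-0.009, 0.34, 0], [0, 0, 0.673]],
  ],
)

```text
time_s: 2.1
tool_pos: [0.5557, 0.071, 0.3574]
tool_rot: [3.142, 0.001, -0.003]
contact_force: [-0.2, 0.2, 0.3]
grip_width: 0.0
```

Run:
```python
from h import *
for n in("top","side"): cv2.imwrite(f"pics/{n}1.png",camera(n))
s=get_state();print(s["tool_pos"],s["tool_rot"],s["contact_force"]); call((.555,.05,.275),0,s)
tip=s["tool_pos"]+[0,0,-.017]
print(proj("top",tip),proj("side",tip))
```

```text
[0.55522185 0.07209252 0.35755007] [-3.14133972e+00 -4.28819112e-03  2.36218158e-03] [-0.00758705  0.41190603 -0.25963905]
shift [-0.0002  0.0221  0.0825] turn [-0.0002  0.0015  0.0027]
(np.float64(211.91360518288883), np.float64(211.91721963532086)) (np.float64(274.80866946321254), np.float64(161.20542808159655))
```

View pics/top1.png

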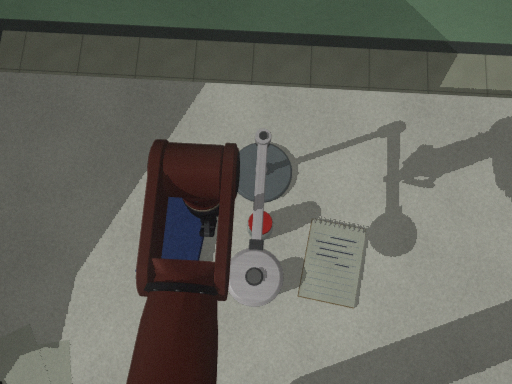

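View pics/side1.png

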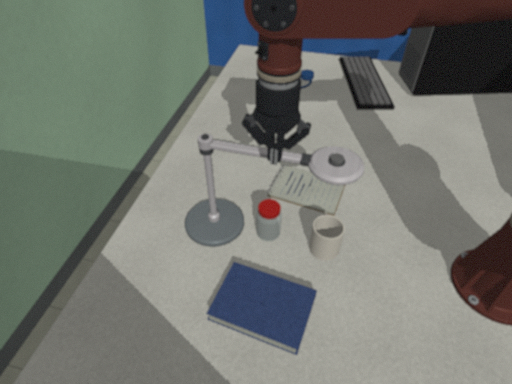

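Run:
```python
import cv2
a=cv2.imread("pics/top1.png")[180:260,160:270];b=cv2.imread("pics/side1.png")[110:190,225:335]
f=lambda i:cv2.resize(i,None,fx=5,fy=5,interpolation=cv2.INTER_CUBIC)
cv2.imwrite("pics/z1.png",cv2.convertScaleAbs(f(a),alpha=1.6));cv2.imwrite("pics/zs1.png",cv2.convertScaleAbs(f(b),alpha=1.6))
```

```text
(no output)
```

View pics/z1.png

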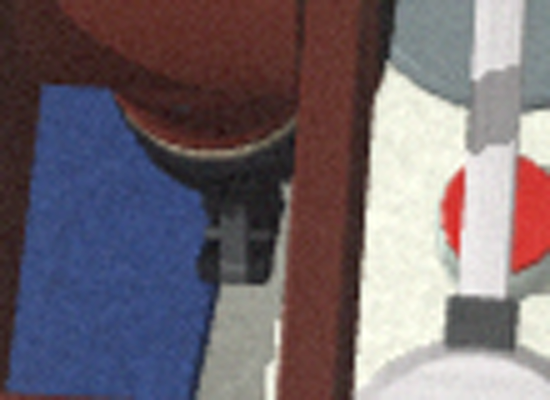

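View pics/zs1.png

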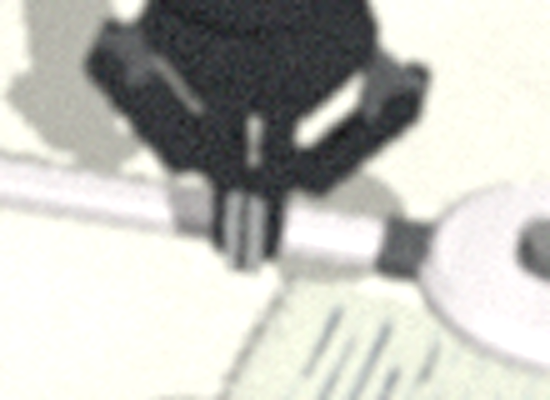

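Call:
play_rows(
  motion=[
    [[0, 0.001, 0.01], [0, 0, 0]],
    [[0, 0.003, 0.025], [0, 0, 0]],
    [[0, 0.006, 0.045], [0, 0, 0]],
    [[0, 0.01, 0.065], [0, 0, 0]],
    [[0, 0.014, 0.08], [0, 0, 0]],
    [[0, 0.018, 0.087], [0, 0, 0]],
    [[0, 0.02, 0.088], [0, 0, 0]],
    [[0, 0.02, 0.088], [0, 0, 0]],
  ],
)

```text
time_s: 3.2
tool_pos: [0.5557, 0.0526, 0.271]
tool_rot: [-3.142, -0.006, -0.002]
contact_force: [0.4, -0.2, -0.4]
grip_width: -0.0003
```

Run:
```python
from h import *
s=get_state();print(s["tool_pos"],s["tool_rot"],s["contact_force"],s["moment"])
i=camera("side")[110:220,180:390]
cv2.imwrite("pics/zs2.png",cv2.resize(i,None,fx=3.6,fy=3.6,interpolation=cv2.INTER_CUBIC))
```

```text
[0.5556562  0.05260719 0.27104259] [-3.14156603e+00 -5.67325683e-03 -2.24044663e-03] [ 0.37944116 -0.20140981 -0.42050591] [-0.00835386  0.00307691  0.01332302]
```

View pics/zs2.png

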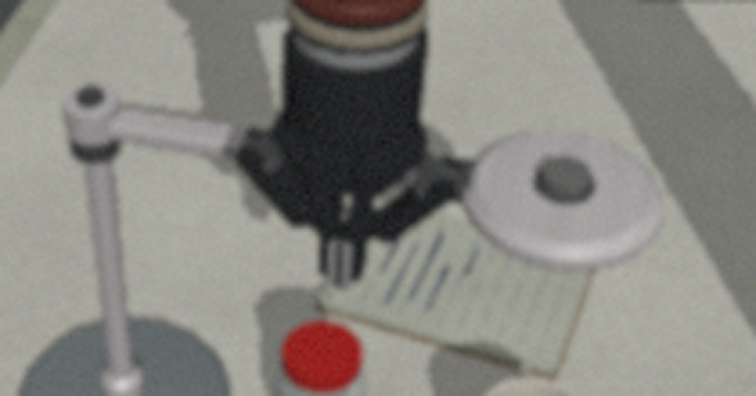

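Call:
play_rows(
  motion=[
    [[0, 0, -0.006], [0, 0, 0]],
    [[0, 0.002, -0.013], [0, 0, 0]],
    [[0, 0.006, -0.013], [0, 0, 0]],
    [[0, 0.012, -0.013], [0, 0, 0]],
    [[0, 0.018, -0.013], [0, 0, 0]],
    [[0, 0.024, -0.013], [0, 0, 0]],
    [[0, 0.028, -0.013], [0, 0, 0]],
    [[0, 0.03, -0.013], [0, 0, 0]],
  ],
)

```text
time_s: 4.25
tool_pos: [0.5552, 0.0225, 0.2832]
tool_rot: [-3.142, -0.006, 0.0]
contact_force: [-0.6, 0.1, -0.1]
grip_width: 0.0001
```

Call:
play_rows(
  motion=[
    [[0, 0.003, 0], [0, 0, 0]],
    [[0, 0.006, 0], [0, 0, 0]],
    [[0, 0.009, 0], [0, 0, 0]],
    [[0, 0.012, 0], [0, 0, 0]],
    [[0, 0.015, 0], [0, 0, 0]],
    [[0, 0.018, 0], [0, 0, 0]],
    [[0, 0.02, 0], [0, 0, 0]],
    [[0, 0.02, 0], [0, 0, 0]],
  ],
)

```text
time_s: 5.25
tool_pos: [0.5553, 0.0029, 0.2833]
tool_rot: [-3.141, -0.006, 0.0]
contact_force: [0.2, 0.5, 0.0]
grip_width: -0.0001
```

Run:
```python
from h import *
s=get_state();print(s["tool_pos"],s["tool_rot"],s["contact_force"],s["moment"])
a=camera("top");b=camera("side");cv2.imwrite("pics/top2.png",a)
i=b[110:220,180:390]
cv2.imwrite("pics/zs3.png",cv2.resize(i,None,fx=3.6,fy=3.6,interpolation=cv2.INTER_CUBIC))
```

```text
[0.55528387 0.0028542  0.28328437] [-3.14129784e+00 -6.05372201e-03  1.13654814e-04] [0.17130495 0.46099601 0.03082062] [ 0.0678117   0.00363197 -0.01675619]
```

View pics/zs3.png

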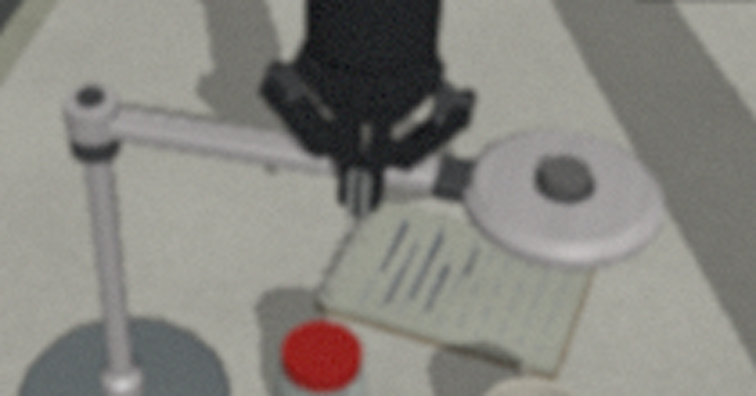

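View pics/top2.png

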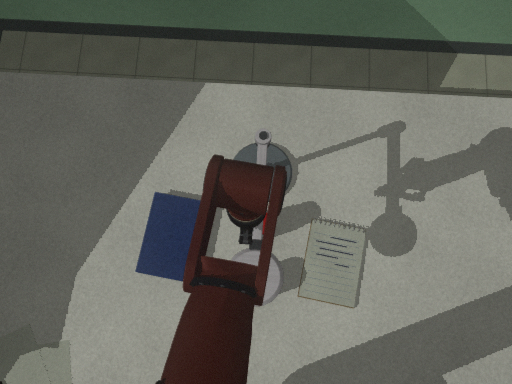

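The finger is level with the bar, at or just short of contact. I'll ease in.

Call:
play_rows(
  motion=[
    [[0, 0.001, 0], [0, 0, 0]],
    [[0, 0.002, 0], [0, 0, 0]],
    [[0, 0.004, 0], [0, 0, 0]],
    [[0, 0.006, 0], [0, 0, 0]],
    [[0, 0.008, 0], [0, 0, 0]],
    [[0, 0.01, 0], [0, 0, 0]],
    [[0, 0.012, 0], [0, 0, 0]],
    [[0, 0.012, 0], [0, 0, 0]],
  ],
)

```text
time_s: 6.35
tool_pos: [0.5554, -0.0096, 0.2832]
tool_rot: [3.141, 0.006, 0.0]
contact_force: [-0.1, -0.4, -0.2]
grip_width: -0.0004
```

Run:
```python
from h import *
s=get_state();print(s["tool_pos"],s["tool_rot"],s["contact_force"],s["moment"])
```

```text
[ 0.55540413 -0.00958321  0.28315643] [3.14096716e+00 5.88031688e-03 1.19942125e-04] [-0.14945737 -0.37473803 -0.1583409 ] [0.22043793 0.14210261 0.02121084]
```

```bash
cat > sn.py <<'E'
import sys
from h import *
t=sys.argv[1]
s=get_state();print(s["tool_pos"].round(4),s["tool_rot"].round(3),s["contact_force"].round(2),s["moment"].round(3))
a=camera("top");b=camera("side");cv2.imwrite(f"pics/top{t}.png",a);cv2.imwrite(f"pics/side{t}.png",b)
f=lambda i:cv2.resize(i,None,fx=2.5,fy=2.5,interpolation=cv2.INTER_CUBIC)
cv2.imwrite(f"pics/c{t}.png",np.vstack([f(a[110:230,170:400]),f(b[100:220,170:400])]))
E
python3 sn.py 4
```

```text
[ 0.5554 -0.0096  0.2832] [3.141 0.006 0.   ] [-0.15 -0.37 -0.16] [0.22  0.142 0.021]
```

View pics/c4.png

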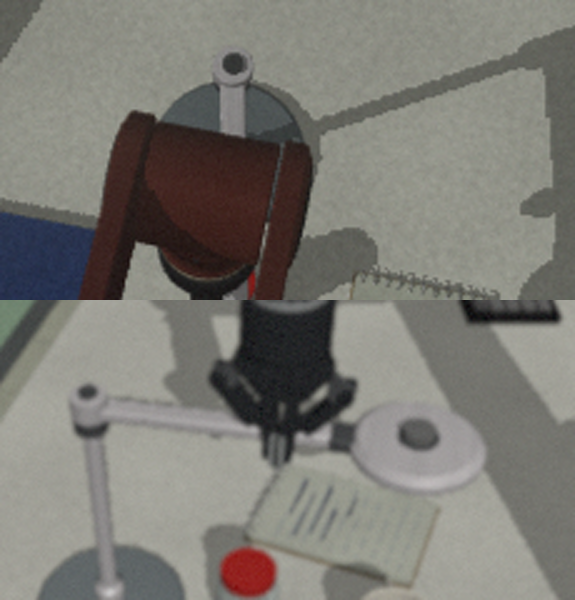

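Call:
play_rows(
  motion=[
    [[0, 0.002, 0], [0, 0, 0]],
    [[0, 0.005, 0], [0, 0, 0]],
    [[0, 0.008, 0], [0, 0, 0]],
    [[0, 0.011, 0], [0, 0, 0]],
    [[0, 0.014, 0], [0, 0, 0]],
    [[0, 0.017, 0], [0, 0, 0]],
    [[0, 0.02, 0], [0, 0, 0]],
    [[0, 0.02, 0], [0, 0, 0]],
  ],
)

```text
time_s: 7.45
tool_pos: [0.5554, -0.0298, 0.2835]
tool_rot: [3.141, 0.006, -0.0]
contact_force: [-0.4, 0.4, 0.6]
grip_width: 0.0001
```

```bash
python3 sn.py 5
```

```text
[ 0.5554 -0.0298  0.2835] [ 3.141  0.006 -0.   ] [-0.43  0.42  0.59] [0.053 0.014 0.022]
```

View pics/c5.png

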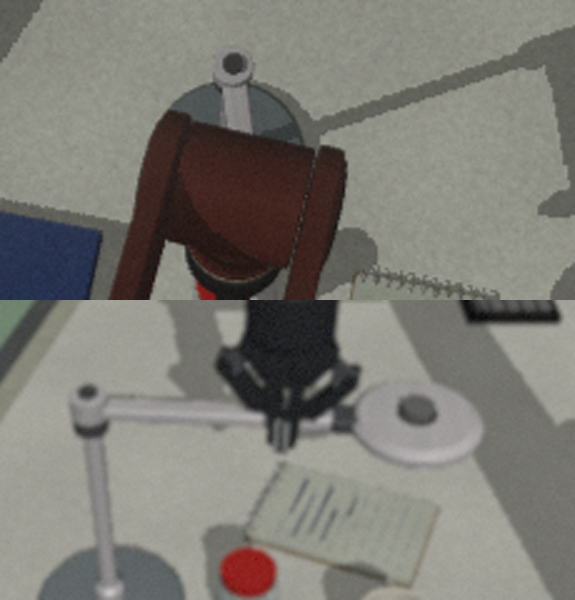

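View pics/top5.png

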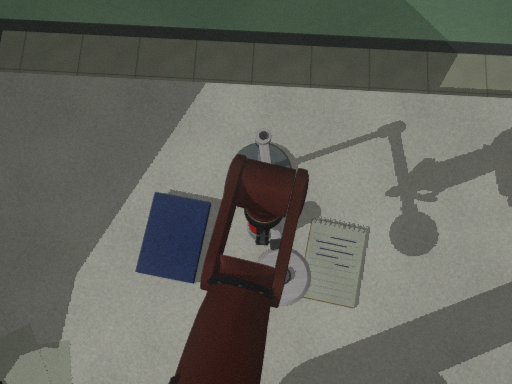

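Run:
```python
from h import *
b=ray("side",337,142.2,.305);a=ray("side",204.8,136.3,.305)
print(a,b,np.arctan2(a[1]-b[1],a[0]-b[0]),np.hypot(*(a-b)[:2]))
h=ray("top",281.5,276,.295);p=ray("top",263.3,135.3,.305);print(h,np.arctan2(p[1]-h[1],p[0]-h[0]),np.hypot(*(p-h)[:2]))
# page corners from side
im=cv2.imread("pics/side0.png")
c=[(540,373),(320,303)]
```

```text
[ 0.73499984 -0.01551717  0.305     ] [ 0.44188495 -0.06806294  0.305     ] 0.17738268157926487 0.2977875097159941
[ 0.43948271 -0.07457124  0.295     ] 0.17569899414017118 0.30005180069684706
```

```bash
cat > arc.py <<'E'
import sys
from h import *
th1,y1,d=map(float,sys.argv[1:4]);th0,y0=map(float,sys.argv[4:6])
s=get_state();M=R.from_rotvec(s["tool_rot"]).as_matrix();P=np.array([.735,-.019,0])
f=lambda t:P+.18*np.array([-np.cos(t),-np.sin(t),0])+d*np.array([-np.sin(t),np.cos(t),0])
for k in range(1,9):
    w=min(1,k/7);w=w*w*(3-2*w) ;t=th0+(th1-th0)*w;p=f(t);p[2]=s["tool_pos"][2];yw=y0+(y1-y0)*w
    c,q=np.cos(yw),np.sin(yw);M1=np.array([[c,q,0],[q,-c,0],[0,0,-1]])
    print((M.T@(p-s["tool_pos"])).round(3),R.from_matrix(M.T@M1).as_rotvec().round(3))
E
python3 arc.py .4 .35 .0205 .177 0
```

```text
[-0.001  0.003  0.   ] [ 0.001  0.001 -0.016]
[-0.     0.009  0.   ] [ 0.001  0.001 -0.066]
[0.001 0.017 0.   ] [ 0.001  0.001 -0.134]
[0.002 0.025 0.   ] [ 0.001  0.001 -0.209]
[0.004 0.033 0.   ] [ 0.001  0.001 -0.277]
[0.005 0.038 0.   ] [ 0.001  0.001 -0.327]
[0.006 0.04  0.   ] [ 0.001  0.001 -0.346]
[0.006 0.04  0.   ] [ 0.001  0.001 -0.346]
```

Call:
play_rows(
  motion=[
    [[0, 0.003, 0], [0, 0, -0.016]],
    [[0, 0.009, 0], [0, 0, -0.066]],
    [[0.001, 0.017, 0], [0, 0, -0.134]],
    [[0.002, 0.025, 0], [0, 0, -0.209]],
    [[0.004, 0.033, 0], [0, 0, -0.277]],
    [[0.005, 0.038, 0], [0, 0, -0.327]],
    [[0.006, 0.04, 0], [0, 0, -0.346]],
    [[0.006, 0.04, 0], [0, 0, -0.346]],
  ],
)

```text
time_s: 8.55
tool_pos: [0.5614, -0.0694, 0.283]
tool_rot: [3.094, 0.546, -0.001]
contact_force: [-0.3, -0.1, -0.2]
grip_width: -0.0001
```

```bash
python3 sn.py 6; python3 arc.py .6 .6 .0205 .4 .35
```

```text
[ 0.5614 -0.0694  0.283 ] [ 3.094e+00  5.460e-01 -1.000e-03] [-0.28 -0.11 -0.2 ] [0.077 0.112 0.007]
[-0.001  0.003  0.   ] [ 0.     0.    -0.014]
[-0.001  0.008  0.   ] [ 0.    0.   -0.05]
[-0.001  0.015  0.   ] [ 0.     0.    -0.099]
[-0.001  0.023  0.   ] [ 0.     0.    -0.152]
[-0.    0.03  0.  ] [ 0.     0.    -0.201]
[0.    0.035 0.   ] [ 0.     0.    -0.236]
[0.001 0.037 0.   ] [ 0.    0.   -0.25]
[0.001 0.037 0.   ] [ 0.    0.   -0.25]
```

View pics/top6.png

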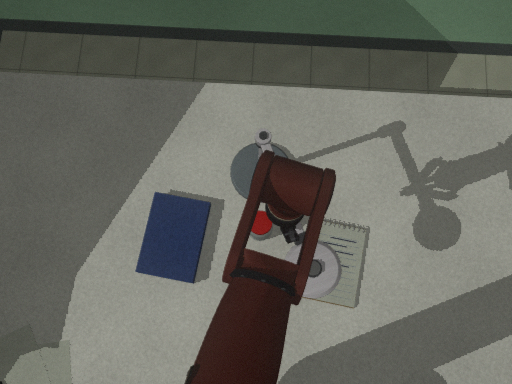

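View pics/c6.png

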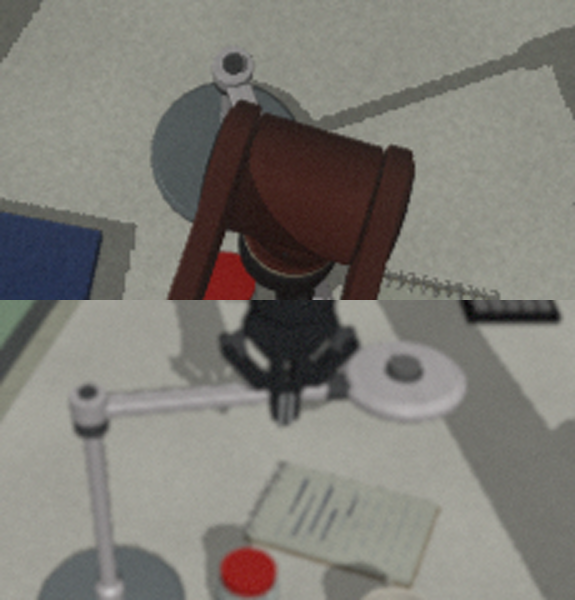

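Call:
play_rows(
  motion=[
    [[-0.001, 0.003, 0], [0, 0, -0.014]],
    [[-0.001, 0.008, 0], [0, 0, -0.05]],
    [[-0.001, 0.015, 0], [0, 0, -0.099]],
    [[-0.001, 0.023, 0], [0, 0, -0.152]],
    [[0, 0.03, 0], [0, 0, -0.201]],
    [[0, 0.035, 0], [0, 0, -0.236]],
    [[0.001, 0.037, 0], [0, 0, -0.25]],
    [[0.001, 0.037, 0], [0, 0, -0.25]],
  ],
)

```text
time_s: 9.65
tool_pos: [0.5753, -0.1038, 0.2832]
tool_rot: [3.001, 0.928, -0.0]
contact_force: [0.0, -0.8, -0.2]
grip_width: -0.0001
```

```bash
python3 sn.py 7
python3 - <<'E'
from h import *
b=ray("side",331.6,125.3,.305);a=ray("side",204.8,136.3,.305)
print(b,np.arctan2(a[1]-b[1],a[0]-b[0]),np.hypot(*(a-b)[:2]))
a=cv2.imread("pics/top7.png")[180:330,250:400];b=cv2.imread("pics/side7.png")[80:230,240:390]
f=lambda i:cv2.convertScaleAbs(cv2.resize(i,None,fx=4,fy=4,interpolation=cv2.INTER_CUBIC),alpha=1.5)[:, :]
cv2.imwrite("pics/zt7.png",f(a));cv2.imwrite("pics/zs7.png",f(b))
E
```

```text
[ 0.5753 -0.1038  0.2832] [ 3.001  0.928 -0.   ] [ 0.04 -0.77 -0.22] [0.009 0.107 0.033]
[ 0.46031803 -0.13055303  0.305     ] 0.39660476292614 0.2977974932467982
```

View pics/zt7.png

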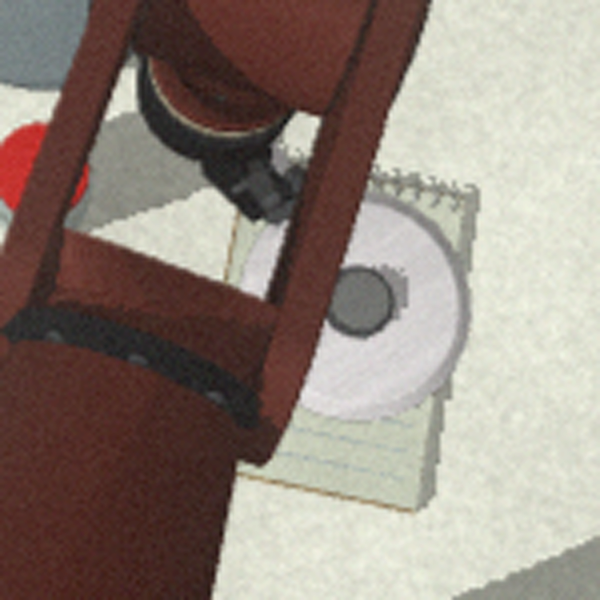

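View pics/zs7.png

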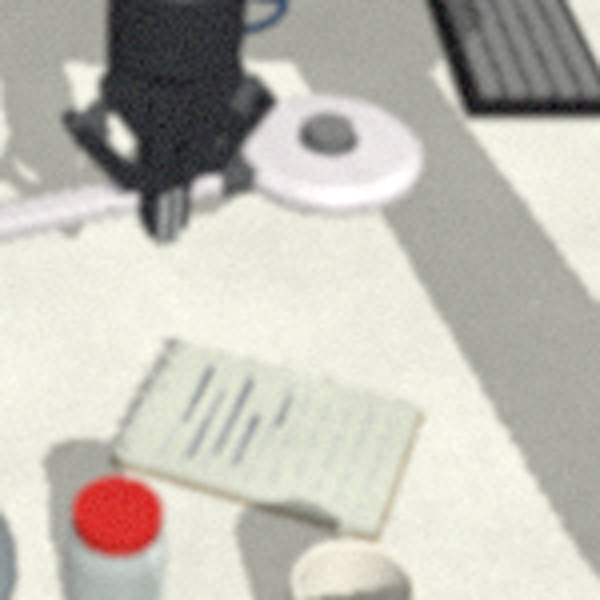

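Run:
```python
from h import *
S=lambda u,v:(u/4+240-.4,v/4+80-.4);T=lambda u,v:(u/2.7+190-.3,v/2.7+110-.3);T7=lambda u,v:(u/4+250-.4,v/4+180-.4)
P={"top":ray("top",*T(199,69),.305),"side":ray("side",204.8,136.3,.305)}
def rep(n,q):
    c=np.array([ray(n,*k,.01) for k in q]);m=c.mean(0);p=P[n]
    print(n,c[:,:2].round(4).tolist(),[round(float(np.hypot(*(c[i]-c[i-1])[:2])),4) for i in range(4)],"ctr",m.round(4),"th",np.arctan2(p[1]-m[1],p[0]-m[0]),np.hypot(*(p-m)[:2]))
rep("side",[S(170,340),S(422,413),S(375,538),S(115,462)])
rep("top",[T(330,296),T(475,320),T(440,533),T(292,503)])
for n,q in(("side",S(329,127)),("top",T7(361,301))):
    b=ray(n,*q,.305);p=P[n];print(n,b,np.arctan2(p[1]-b[1],p[0]-b[0]),np.hypot(*(p-b)[:2]))
```

```text
side [[0.5968, -0.3035], [0.3886, -0.2666], [0.4111, -0.1258], [0.6096, -0.1543]] [0.1497, 0.2114, 0.1426, 0.2005] ctr [ 0.5015 -0.2125  0.01  ] th 0.7009220521054182 0.30550698406475435
top [[0.6107, -0.1648], [0.5947, -0.3085], [0.3877, -0.2761], [0.4077, -0.1343]] [0.2053, 0.1446, 0.2096, 0.1432] ctr [ 0.5002 -0.2209  0.01  ] th 0.702012414214266 0.3075524775777492
side [ 0.48980337 -0.18438009  0.305     ] 0.6030909965717325 0.2977179877007635
top [ 0.48791072 -0.19047249  0.305     ] 0.5974313403662652 0.29889020435733704
```

```bash
python3 arc.py .701 .7 .0205 .6 .6
```

```text
[-0.001  0.001  0.   ] [ 0.001 -0.    -0.006]
[-0.001  0.003  0.   ] [ 0.001 -0.    -0.02 ]
[-0.001  0.007  0.   ] [ 0.001 -0.    -0.039]
[-0.001  0.011  0.   ] [ 0.001 -0.    -0.061]
[-0.002  0.014  0.   ] [ 0.001 -0.    -0.08 ]
[-0.002  0.017  0.   ] [ 0.001 -0.    -0.095]
[-0.002  0.018  0.   ] [ 0.001 -0.    -0.1  ]
[-0.002  0.018  0.   ] [ 0.001 -0.    -0.1  ]
```

Call:
play_rows(
  motion=[
    [[-0.001, 0.001, 0], [0, 0, -0.006]],
    [[-0.001, 0.003, 0], [0, 0, -0.02]],
    [[-0.001, 0.007, 0], [0, 0, -0.039]],
    [[-0.001, 0.011, 0], [0, 0, -0.061]],
    [[-0.002, 0.014, 0], [0, 0, -0.08]],
    [[-0.002, 0.017, 0], [0, 0, -0.095]],
    [[-0.002, 0.018, 0], [0, 0, -0.1]],
    [[-0.002, 0.018, 0], [0, 0, -0.1]],
  ],
)

```text
time_s: 10.75
tool_pos: [0.5839, -0.1198, 0.2833]
tool_rot: [2.951, 1.077, 0.0]
contact_force: [-0.9, 0.3, 1.2]
grip_width: 0.0002
```

Call:
play_rows(
  motion=[
    [[0, -0.004, 0], [0, 0, 0]],
    [[0, -0.012, 0], [0, 0, 0]],
    [[0, -0.022, 0], [0, 0, 0]],
    [[0, -0.035, 0], [0, 0, 0]],
    [[0, -0.045, -0.01], [0, 0, 0]],
    [[0, -0.05, -0.035], [0, 0, 0]],
    [[0, -0.05, -0.065], [0, 0, 0]],
    [[0, -0.05, -0.08], [0, 0, 0]],
  ],
)

```text
time_s: 11.75
tool_pos: [0.5521, -0.0811, 0.3664]
tool_rot: [2.949, 1.077, 0.005]
contact_force: [-0.7, -0.6, 0.0]
grip_width: -0.0002
```

```bash
python3 sn.py 8
python3 - <<'E'
from h import *
a=cv2.imread("pics/top8.png")[180:330,250:400];b=cv2.imread("pics/side8.png")[80:230,240:390]
f=lambda i:cv2.convertScaleAbs(cv2.resize(i,None,fx=4,fy=4,interpolation=cv2.INTER_CUBIC),alpha=1.5)[:, :]
cv2.imwrite("pics/zt8.png",f(a));cv2.imwrite("pics/zs8.png",f(b))
E
```

```text
[ 0.5521 -0.0811  0.3664] [2.949 1.077 0.005] [-0.65 -0.55  0.  ] [-0.009  0.026  0.022]
```

View pics/zt8.png

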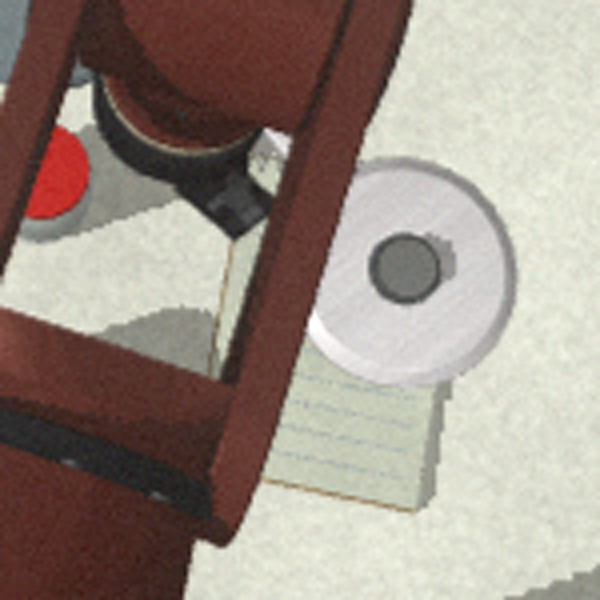

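View pics/zs8.png

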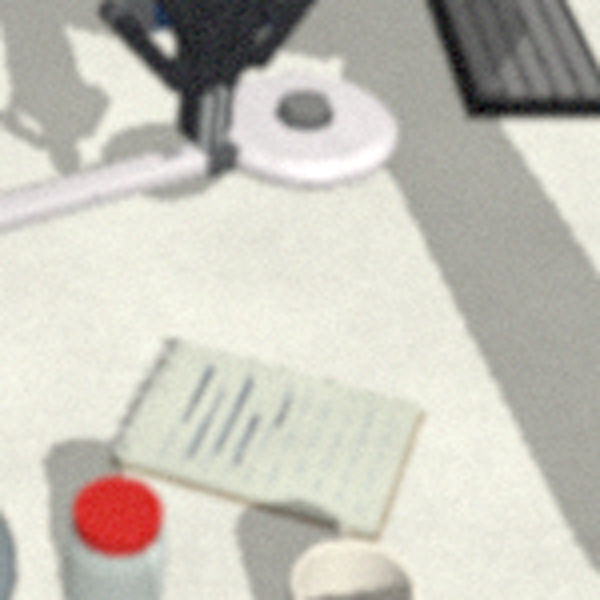

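Run:
```python
from h import *
S=lambda u,v:(u/4+240-.4,v/4+80-.4);T7=lambda u,v:(u/4+250-.4,v/4+180-.4)
P={"top":ray("top",263.4,135.3,.305),"side":ray("side",204.8,136.3,.305)}
for n,q in(("side",S(304,105)),("top",T7(406,268))):
    b=ray(n,*q,.305);p=P[n];print(n,b,np.arctan2(p[1]-b[1],p[0]-b[0]),np.hypot(*(p-b)[:2]))
s=get_state();call((.506,-.210,.366),.701,s); call((.506,-.210,.345),.701,s)
```

```text
side [ 0.50808598 -0.20555117  0.305     ] 0.6971758050980359 0.2959777422707095
top [ 0.50596812 -0.21308394  0.305     ] 0.6946016040747681 0.29800382925123947
shift [-0.1184  0.0684  0.0002] turn [ 0.0043 -0.0029 -0.0008]
shift [-0.1185  0.0683  0.0212] turn [ 0.0043 -0.0029 -0.0008]
```

Call:
play_rows(
  motion=[
    [[-0.004, 0.002, 0], [0, 0, 0]],
    [[-0.018, 0.01, 0], [0, 0, 0]],
    [[-0.04, 0.023, 0], [0, 0, 0]],
    [[-0.065, 0.037, 0], [0, 0, 0]],
    [[-0.09, 0.052, 0], [0, 0, 0]],
    [[-0.108, 0.063, 0], [0, 0, 0]],
    [[-0.117, 0.068, 0], [0, 0, 0]],
    [[-0.118, 0.068, 0], [0, 0, 0]],
  ],
)

```text
time_s: 12.85
tool_pos: [0.5045, -0.21, 0.3625]
tool_rot: [-2.951, -1.075, 0.001]
contact_force: [0.2, 0.0, 0.9]
grip_width: 0.0
```

```bash
python3 sn.py 9;  python3 - <<'E'
from h import *
s=get_state();call((.506,-.210,.328),.701,s)
a=cv2.imread("pics/top9.png")[180:330,250:400];b=cv2.imread("pics/side9.png")[80:230,240:390]
f=lambda i:cv2.convertScaleAbs(cv2.resize(i,None,fx=4,fy=4,interpolation=cv2.INTER_CUBIC),alpha=1.5)[:, :]
cv2.imwrite("pics/zt9.png",f(a));cv2.imwrite("pics/zs9.png",f(b))
E
```

```text
[ 0.5045 -0.21    0.3625] [-2.951e+00 -1.075e+00  1.000e-03] [0.22 0.01 0.87] [-0.03  -0.006  0.038]
shift [0.0002 0.0014 0.0349] turn [-0.0008 -0.0001 -0.0011]
```

View pics/zs9.png

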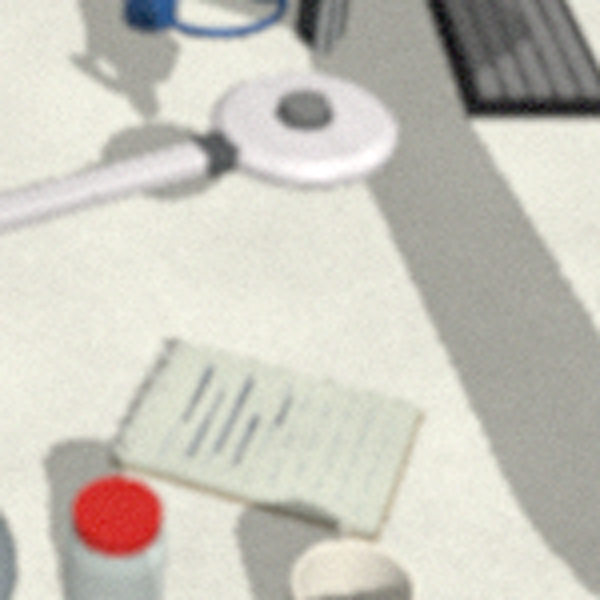

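View pics/zt9.png

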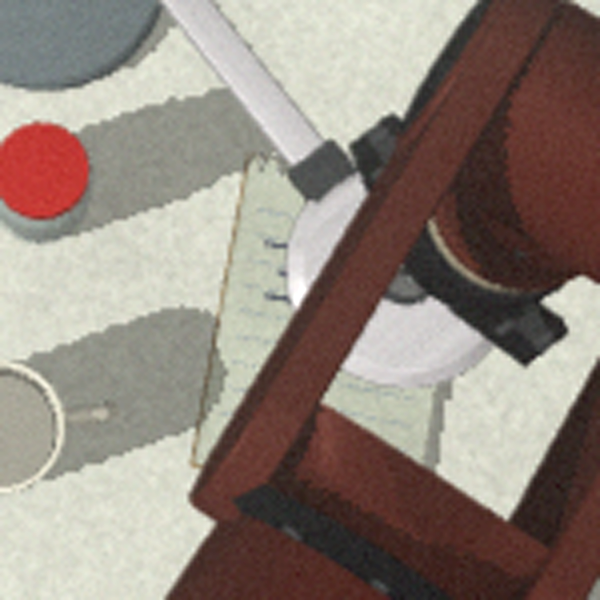

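Run:
```python
from h import *
for z in(.3455,.305):
  u,v=proj("side",(.5045,-.21,z));print(z,(u-240+.4)*4,(v-80+.4)*4)
b=cv2.imread("pics/side9.png")[70:120,280:360]
cv2.imwrite("pics/q.png",cv2.convertScaleAbs(cv2.resize(b,None,fx=9,fy=9,interpolation=cv2.INTER_CUBIC),alpha=1.3))
```

```text
0.3455 318.6923083226901 44.21313390122774
0.305 310.6186437782095 102.06163887283392
```

View pics/q.png

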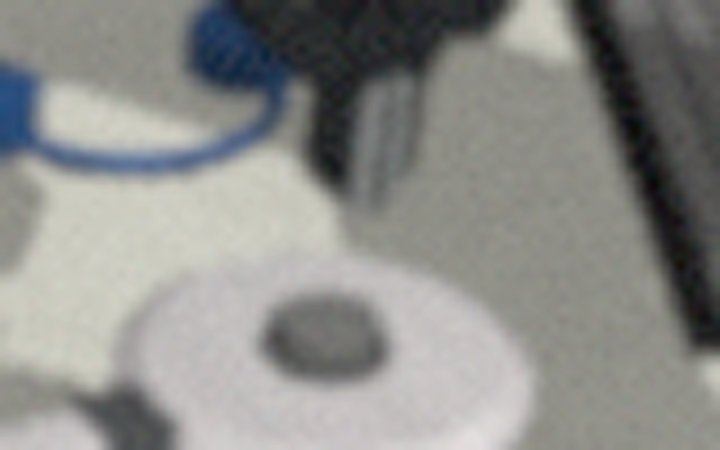

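Run:
```python
from h import *
for u,v in((301.7,102.5),(305,102.5),(303,105)):
  print(ray("side",u/4+240-.4,v/4+80-.4,.305))
s=get_state();call((.508,-.209,.328),.701,s)
```

```text
[ 0.5098782  -0.20809359  0.305     ]
[ 0.50786353 -0.20861005  0.305     ]
[ 0.50869515 -0.20539501  0.305     ]
shift [0.0024 0.0019 0.0349] turn [-0.0008 -0.0001 -0.0011]
```

Call:
play_rows(
  motion=[
    [[0.001, 0, 0.004], [0, 0, 0]],
    [[0.002, 0.001, 0.01], [0, 0, 0]],
    [[0.002, 0.002, 0.017], [0, 0, 0]],
    [[0.002, 0.002, 0.024], [0, 0, 0]],
    [[0.002, 0.002, 0.03], [0, 0, 0]],
    [[0.002, 0.002, 0.034], [0, 0, 0]],
    [[0.002, 0.002, 0.035], [0, 0, 0]],
    [[0.002, 0.002, 0.035], [0, 0, 0]],
  ],
)

```text
time_s: 13.95
tool_pos: [0.5079, -0.2096, 0.3284]
tool_rot: [2.951, 1.077, 0.0]
contact_force: [0.8, -0.3, 0.6]
grip_width: 0.0003
```

```bash
python3 sn.py 10;  python3 - <<'E'
from h import *
b=cv2.imread("pics/side10.png")[70:120,280:360]
cv2.imwrite("pics/q2.png",cv2.convertScaleAbs(cv2.resize(b,None,fx=9,fy=9,interpolation=cv2.INTER_CUBIC),alpha=1.3))
E
```

```text
[ 0.5079 -0.2096  0.3284] [2.951 1.077 0.   ] [ 0.81 -0.34  0.55] [ 0.023  0.061 -0.012]
```

View pics/q2.png

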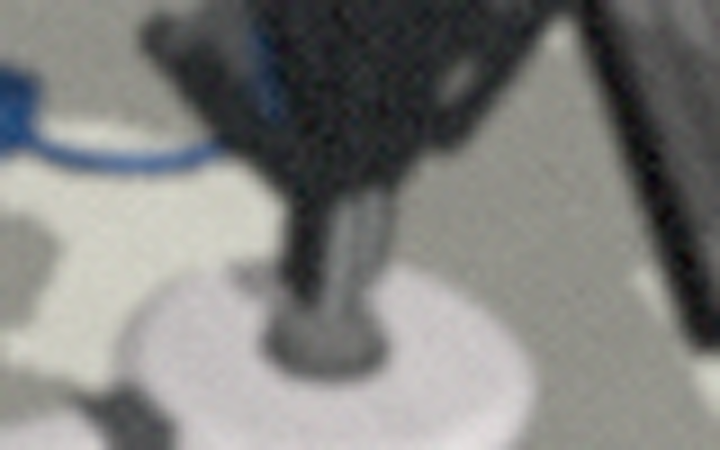

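The tip is centred over the button, so I'll press straight down slowly.

Call:
play_rows(
  motion=[
    [[0, 0, 0.002], [0, 0, 0]],
    [[0, 0, 0.004], [0, 0, 0]],
    [[0, 0, 0.005], [0, 0, 0]],
    [[0, 0, 0.006], [0, 0, 0]],
    [[0, 0, 0.007], [0, 0, 0]],
    [[0, 0, 0.008], [0, 0, 0]],
    [[0, 0, 0.008], [0, 0, 0]],
    [[0, 0, 0.008], [0, 0, 0]],
  ],
)

```text
time_s: 15.05
tool_pos: [0.508, -0.2096, 0.3206]
tool_rot: [2.951, 1.077, 0.0]
contact_force: [-0.7, 0.7, 3.7]
grip_width: 0.0001
```

Call:
play_rows(
  motion=[
    [[0, 0, 0.001], [0, 0, 0]],
    [[0, 0, 0.001], [0, 0, 0]],
    [[0, 0, 0.002], [0, 0, 0]],
    [[0, 0, 0.002], [0, 0, 0]],
    [[0, 0, 0.003], [0, 0, 0]],
    [[0, 0, 0.003], [0, 0, 0]],
    [[0, 0, 0.003], [0, 0, 0]],
    [[0, 0, 0.003], [0, 0, 0]],
  ],
)

```text
time_s: 16.05
tool_pos: [0.508, -0.2097, 0.3175]
tool_rot: [2.951, 1.077, 0.0]
contact_force: [-0.9, 1.2, 5.7]
grip_width: 0.0001
```

Call:
play_rows(
  motion=[
    [[0, 0, 0.0005], [0, 0, 0]],
    [[0, 0, 0.0005], [0, 0, 0]],
    [[0, 0, 0.001], [0, 0, 0]],
    [[0, 0, 0.001], [0, 0, 0]],
    [[0, 0, 0.001], [0, 0, 0]],
    [[0, 0, 0.001], [0, 0, 0]],
    [[0, 0, 0.001], [0, 0, 0]],
    [[0, 0, 0.001], [0, 0, 0]],
  ],
)

```text
time_s: 17.05
tool_pos: [0.5082, -0.2099, 0.3175]
tool_rot: [2.95, 1.077, 0.001]
contact_force: [-2.2, 0.2, 6.4]
grip_width: -0.0001
```

```bash
python3 -c "
from h import *
s=get_state();print(s['tool_pos'],s['contact_force'],s['moment'])"
```

```text
[ 0.50820502 -0.20989632  0.3174798 ] [-2.16672632  0.20116048  6.43046813] [-0.03044499  0.34727561 -0.00570693]
```

Call:
play_rows(
  motion=[
    [[0, 0, 0.0005], [0, 0, 0]],
    [[0, 0, 0.001], [0, 0, 0]],
    [[0, 0, 0.001], [0, 0, 0]],
    [[0, 0, 0.001], [0, 0, 0]],
    [[0, 0, 0.001], [0, 0, 0]],
    [[0, 0, 0.001], [0, 0, 0]],
    [[0, 0, 0.001], [0, 0, 0]],
    [[0, 0, 0.001], [0, 0, 0]],
  ],
)

```text
time_s: 18.05
tool_pos: [0.5085, -0.2102, 0.3175]
tool_rot: [2.948, 1.076, 0.002]
contact_force: [-2.5, -0.2, 10.3]
grip_width: -0.0001
```

The button has bottomed out: z stays at 0.3175 while the force rises to 10 N. Next I release straight up, then retreat clear.

Call:
play_rows(
  motion=[
    [[0, 0, -0.002], [0, 0, 0]],
    [[0, 0, -0.005], [0, 0, 0]],
    [[0, 0, -0.01], [0, 0, 0]],
    [[0, 0, -0.02], [0, 0, 0]],
    [[0, 0, -0.035], [0, 0, 0]],
    [[0, 0, -0.055], [0, 0, 0]],
    [[0, 0, -0.07], [0, 0, 0]],
    [[0, 0, -0.075], [0, 0, 0]],
  ],
)

```text
time_s: 19.05
tool_pos: [0.5085, -0.2099, 0.3927]
tool_rot: [2.949, 1.076, 0.003]
contact_force: [0.4, -0.5, -0.2]
grip_width: 0.0002
```

Run:
```python
from h import *
s=get_state();print(s["tool_pos"],s["qpos"],s["contact_force"]); call((.35,.10,.46),.701,s);call((.25,.34,.46),.701,s)
```

```text
[ 0.50850874 -0.20986618  0.39265987] [-5.19034136e-01 -2.68103138e-02  1.61048756e+00  5.22358115e-05
  1.55457344e+00 -1.21908507e+00] [ 0.43505713 -0.53744156 -0.17373663]
shift [ 0.0785 -0.3389 -0.0683] turn [ 0.0031 -0.0012 -0.0009]
shift [ 0.1566 -0.5869 -0.069 ] turn [ 0.0031 -0.0012 -0.0009]
```

Call:
play_rows(
  motion=[
    [[0.003, -0.01, -0.02], [0, 0, 0]],
    [[0.01, -0.04, -0.045], [0, 0, 0]],
    [[0.02, -0.09, -0.065], [0, 0, 0]],
    [[0.035, -0.15, -0.068], [0, 0, 0]],
    [[0.05, -0.21, -0.068], [0, 0, 0]],
    [[0.065, -0.27, -0.068], [0, 0, 0]],
    [[0.075, -0.32, -0.068], [0, 0, 0]],
    [[0.078, -0.338, -0.068], [0, 0, 0]],
  ],
)

```text
time_s: 20.05
tool_pos: [0.3477, 0.1014, 0.4594]
tool_rot: [-2.949, -1.083, -0.003]
contact_force: [0.6, 0.4, 1.1]
grip_width: 0.0003
```

Call:
play_rows(
  motion=[
    [[0.005, -0.02, 0], [0, 0, 0]],
    [[0.015, -0.06, 0], [0, 0, 0]],
    [[0.03, -0.11, 0], [0, 0, 0]],
    [[0.045, -0.16, 0], [0, 0, 0]],
    [[0.06, -0.2, 0], [0, 0, 0]],
    [[0.07, -0.23, 0], [0, 0, 0]],
    [[0.078, -0.248, 0], [0, 0, 0]],
    [[0.078, -0.248, 0], [0, 0, 0]],
  ],
)

```text
time_s: 21.05
tool_pos: [0.2486, 0.3397, 0.4586]
tool_rot: [2.949, 1.082, -0.001]
contact_force: [0.5, -0.1, -0.6]
grip_width: -0.0
```

```bash
python3 sn.py 11
python3 - <<'E'
from h import *
a=cv2.imread("pics/top11.png")[110:330,190:390]
cv2.imwrite("pics/zt11.png",cv2.resize(a,None,fx=2.7,fy=2.7,interpolation=cv2.INTER_CUBIC))
E
```

```text
[0.2486 0.3397 0.4586] [ 2.949e+00  1.082e+00 -1.000e-03] [ 0.51 -0.13 -0.58] [-0.063 -0.022 -0.012]
```

View pics/zt11.png

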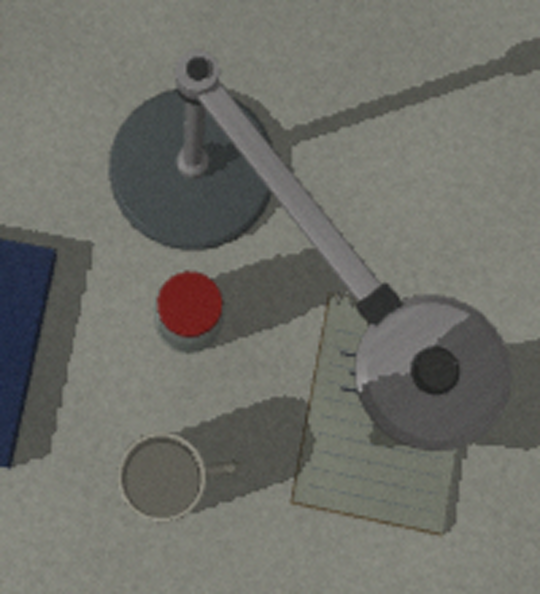

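View pics/side11.png

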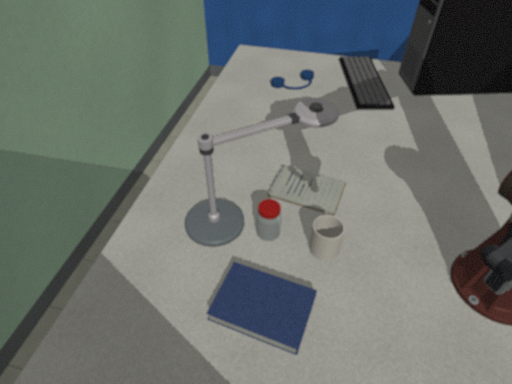

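Run:
```python
from h import *
T=lambda u,v:(u/2.7+190-.3,v/2.7+110-.3)
P={"top":ray("top",*T(199,69),.305),"side":ray("side",204.8,136.3,.305)}
b=ray("top",*T(436,369),.305);p=P["top"];m=ray("top",*proj("top",(.5002,-.2209,.01)),.01)
print(b,"th",np.arctan2(p[1]-b[1],p[0]-b[0]),np.hypot(*(p-b)[:2]),"off page",(b-m)[:2])
a=cv2.imread("pics/side11.png")[85:135,280:360]
cv2.imwrite("pics/q3.png",cv2.resize(a,None,fx=8,fy=8,interpolation=cv2.INTER_CUBIC))
```

```text
[ 0.50645372 -0.21324444  0.305     ] th 0.6958350355327364 0.29780958042537414 off page [0.00625372 0.00765556]
```

View pics/q3.png

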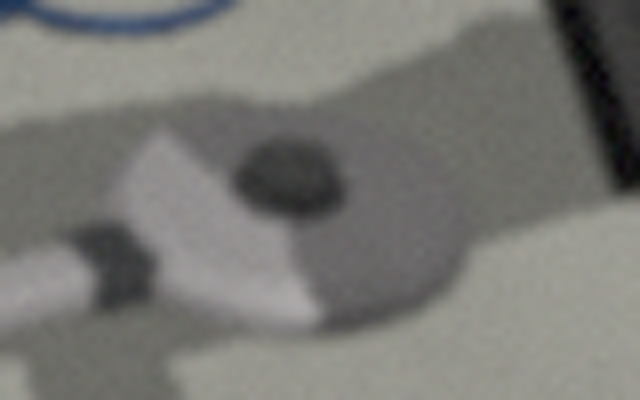

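```bash
python3 -c "
from workcell import *
print(finish_job())"
```

```text
the job is handed in; nothing more can be done
None
```

The lamp head is now over the notebook page, and its button was pressed all the way down and let go. The job is handed in at about 21 s of the 48 s allowed; no verdict was reported.

- **Push:** With the gripper shut, I pushed the bar sideways with a fingertip about 180 mm from the pivot. The arm went from about -0.01 to 0.696 rad; my target was 0.701 rad. I never gripped the lamp.
- **Head position:** After the press, the last top picture puts the head's centre about 10 mm from the page centre. Most of that is along the arm, which a push can't change.
- **Press:** Pushing straight down, the fingertip stopped moving about 4.5–5 mm below first contact. The force then rose to about 10 N, well above the 4.4 N needed to hold the button down. After I lifted off, the button looked to be back out and the head had not moved.
- **Last checks:** The jar stands at the same place in the pictures as before. The mug looks unmoved, but it was partly hidden under the head at the start. The robot is well clear at (0.25, 0.34, 0.46) and touching nothing.

**Disagreement:** The two cameras differed by about 5–14 mm in y at the points I compared. Each camera on its own gave matching arm angles (within about 0.006 rad) and page angles (0.701 and 0.702 rad). The fingertip agreed with the side camera to about 3 mm, and I couldn't check the top camera the same way.

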